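# Evacuate a vacuum pan and press its valve cap home

### The job

First push the red pump plunger on the lid of the steel vacuum pan all the way down. Then pick up the yellow cap, press it squarely onto the white valve stud on the same lid until it clicks, and keep pressing until the orange sealing ring under it is squashed fully down; finish while still holding the cap pressed down like that with the gripper. Leave the sauce bottle, pepper mill and bowl standing where they are.

Things in the scene. Friction and masses are not known exactly. Their poses are not given: they have to be found in the camera images.
- pan: closed steel kitchen pan, 176 x 162 mm and 100 mm high, fixed to the worktop at any yaw, with a black vacuum lid whose flat top is 112 mm above the worktop. Origin: centre of its underside; z up. The pump stands on the lid at its own y = +50 mm and the valve stud at y = -50 mm (x = 0), 100 mm apart. Grey collar under the pump: 48 mm across, 14 mm high
- pump_top (a point): centre of the flat top of the red pump knob (a disc 44 mm across, 12 mm thick), 52 mm above the lid when up; it moves down with the plunger
- pump (a joint): pump plunger travel in m: 0 up, 0.024 fully down (hard stop). A spring pushes it back: about 4 N at the start, 11 N at the bottom
- stud_top (a point): centre of the top of the white valve stud, 31 mm above the lid. The stud is upright, 15 mm across, with a coned tip (7 mm across at the top, 6 mm high). Four sprung balls (22 mm across in all) stick out of it 11 mm below this point; the cap's lip must be forced over them (about 7 N), after which the force drops: the click
- seal (a joint): travel in m of the orange sealing ring (42 mm across, 4 mm thick) around the stud's foot: 0 up, its top then 19 mm below stud_top; 0.005 squashed fully down (hard stop). Sprung: about 2 N at the start, 10 N at the bottom
- cap_center (a point): centre (half-way up) of the loose yellow snap cap: upright cylinder 36 mm across, 42 mm high, about 40 g, open mouth down; z is its axis. The mouth's inner lip leaves 18 mm; the cavity behind is 25 mm across, 26 mm deep from the underside. On the stud this point is 12 mm above stud_top when the lip meets the balls, 2 mm above just after the click, 3 mm below with the ring fully squashed
- sauce: white sauce bottle, 58 mm across, 170 mm tall, bystander; origin at the centre of its underside, z up
- mill: dark wooden pepper mill, 56 mm across, 152 mm tall, bystander; origin at the centre of its underside, z up
- bowl: small white bowl, 100 mm across, 45 mm tall, bystander; origin at the centre of its underside, z up
There are look-alikes about, which are no part of the job. Of the things that look like the part that bears cap_center, take the one that is nearest to the robot's base at the start.

How it is judged:
On the way, in this order (a step that is already met when the one before it is completed fails the run):
1. the pump plunger is pushed down at least 21 of its 24 mm (value of joint pump above 0.021 m), for 0.05 s.
2. the cap is clicked onto the stud: its lip is past the balls (z of cap_center in the frame of stud_top below 0.0035 m and horizontal distance between cap_center and stud_top below 0.004 m and angle between cap_center's own z axis and vertical below 0.15 rad), for 0.1 s.
At the end, for the whole second after the job is handed in: the cap sits upright (within 0.15 rad) and centred (within 4 mm) on the stud, past the click, and the gripper's fingers are still pressing it (over 2 N) so that the sealing ring is squashed at least 3 of its 5 mm (value of joint seal above 0.003 m and z of cap_center in the frame of stud_top below 0.001 m and horizontal distance between cap_center and stud_top below 0.004 m and angle between cap_center's own z axis and vertical below 0.15 rad and contact force between the fingers and cap above 2 N); the arm keeps its last pose, push and grip.
It fails at once if a bystander is shifted more than 40 mm or tipped over (distance of any of sauce, mill, bowl from where it was at the start of the episode above 0.04 m or angle between any of sauce, mill, bowl's own z axis and vertical above 0.5 rad).
It also fails if it takes over 56 s, if anything falls off the work surface, if the arm or the gripper's body presses on something with over 40 N, if the wrist force passes 120 N, or if a joint passes its speed limit or range.

### The arm

A 6-joint arm with a two-finger parallel gripper is mounted at the origin on the work surface. World frame = base frame: x ahead of the robot, y to its left, z up, the work surface at z = 0. Lengths are in m, angles in rad, forces in N, time in s.
With the tool pointing down it reaches from about 0.325 to 0.85 m from the base axis. Payload 4.4 kg.
Tool frame: the origin (TCP) lies at the very end of the fingers, on their centre line; the grasp point (between the pads) lies 19 mm behind it; z points along the fingers, x is the direction in which the jaws open and shut, and the axes are right-handed (so a half turn about z gives the same grasp; the last joint's range is limited). The gripper opens to 94 mm and grips with 3 to 60 N. Pads are 16 mm wide; open, the fingers measure 119 mm over their backs; the gripper's body (75 mm by 177 mm) begins 78 mm behind the grasp point.
Start: joints at [-1.419, 0.207, 1.542, -0, 1.393, -0.15], TCP at [0.171, -0.549, 0.182] pointing down, gripper open.
Joint ranges: [-2.73, 2.73], [-0.86, 2.22], [0.23, 2.46], [-1.11, 4.25], [0.08, 2.63], [-2.82, 2.82]. Speed limits (rad/s): [2.79, 2.79, 3.14, 3.14, 3.14, 3.14].

### API

Orientations are given as [roll, pitch, yaw] about the fixed x, y, z axes, in that order (R = Rz(yaw) Ry(pitch) Rx(roll)).
In Python, from cell import bot gives the robot as it stands.
- The arm moves only by the tool jog_arm, never from a script. Its argument "plan" is a list of rows, each an object with "hand": the opening, from -1 (shut) to 1 (fully open); "delta_pos": the shift along the tool's x, y, z in units of 4 cm (1.0 is 4 cm), a list of three; "roll": the turn about the tool's z in units of 0.1 rad (1.0 is 0.1 rad). In form: [{"hand": hand, "delta_pos": [x, y, z], "roll": roll}, ...]. A call has exactly 8 rows; each row shifts and turns the commanded pose from where the row before left it, along the tool's axes as they then stand; what a row does not reach is not made up. A row lasts 1/10 s, in which the tool goes at most 50 mm and 8.59 degrees, less where a joint would pass 70% of its speed; a pose out of reach is approached as far as the arm can. A call with a number of a shift or a turn outside -1 to 1 is refused whole. A call with a gripper value outside its range is refused whole. The fingers move at their own pace and stop on an object; "newtons" is the grip in N (left out, the last holds). Time passes only in rows, so rows that do not move let the fingers close, or fill a call up. It gives the time, the measured TCP pose, the force and the opening at its end, in the units of the state.
- bot.get_state(): the state, without advancing time (a new reading comes with each control period).
- bot.get_image(name): name is "side" or "top" or "wrist"; returns the picture (480x640x3 uint8, red, green, blue); there is no depth.
- bot.camera_info(name): a dict with "mtx" (3x3 intrinsics, pixels), "dist" ([k1, k2, p1, p2, k3] as OpenCV has them; the pictures are not rectified), "xyz" and "orientation" of the camera in the world. Camera axes: x right, y down, z forward; pixel columns grow to the right and rows downward; lengths in m; the calibration is good to about 2 mm. A picture is of the moment at which its call begins: read the wrist's pose just before it. camera_info takes no time and is no camera call; for the wrist camera it gives the pose at the moment of the call.
- bot.hand_in(): hands the job in, once; it reports no verdict.
The state is a dict: "time": time; "joint_pos": joint angles; "joint_vel": joint speeds; "joint_torque": joint torques, N m; "eef_pos": TCP position; "tcp_rot": TCP orientation; "force": force on the tool from outside, world axes, zero at the start; "moment": the same for the moment, N m; "opening": finger opening in m.
Only numpy, scipy, OpenCV 4.12 (cv2) and the standard library are available. Lean on these libraries where they do the work, as an engineer would, in place of code of your own. Each camera call takes 0.05 s, during which the arm holds its last target. There are 200 camera calls.

## Working session

There is one attempt and no reset: what is moved stays moved. The work goes in short steps, Python scripts to look and compute and a tool call to move; the robot and the scene stay as the last step left them, time stands still between calls to the robot, and variables do not carry over. Pictures are saved under pics/ and viewed, about 8 in all and at most 12, crops included, and the job is handed in when it is done.

Besides the shell and the picture viewer there is one more tool, called after "Request:" in YAML: its name, and indented under it one key for each argument. jog_arm: Moves the arm, as the interface text tells. Shifts and turns lie within -1 to 1; 1 stands for 4 cm of shift or 0.1 rad of turn. Its arguments: {"type":"object","properties":{"plan":{"type":"array"},"newtons":{"type":"number"}},"required":["plan"]}

```bash
mkdir -p pics; ls; cat > h.py <<'E'
import numpy as np,cv2
from scipy.spatial.transform import Rotation as R
from cell import bot
def ray(ci,uv):
    p=cv2.undistortPoints(np.array([[uv]],float),np.array(ci["mtx"]),np.array(ci["dist"]))[0,0]
    return np.array(ci["xyz"]),R.from_euler('xyz',ci["orientation"]).as_matrix()@np.array([p[0],p[1],1])
def onz(ci,uv,z):
    o,d=ray(ci,uv); return o+d*(z-o[2])/d[2]
def cross(rs):
    A=0;b=0
    for o,d in rs:
        d=d/np.linalg.norm(d);P=np.eye(3)-np.outer(d,d);A=A+P;b=b+P@o
    return np.linalg.solve(A,b)
def snap(n,f):
    ci=bot.camera_info(n);im=np.array(bot.get_image(n));cv2.imwrite(f"pics/{f}.png",im[...,::-1]);return ci,im
def blobs(im,lo,hi,amin=40):
    m=cv2.inRange(cv2.cvtColor(im,cv2.COLOR_RGB2HSV),lo,hi)
    n,l,s,c=cv2.connectedComponentsWithStats(m)
    return [(s[i].tolist(),c[i].round(1).tolist()) for i in range(1,n) if s[i][4]>=amin]
E
python3 - <<'E'
from h import *
print(bot.get_state())
for n in("top","side"):
    ci,im=snap(n,n+"0");print(n,ci)
    print('red',blobs(im,(0,140,70),(6,255,255)),'yel',blobs(im,(20,120,90),(35,255,255)),'or',blobs(im,(8,150,90),(18,255,255)))
E
```

```text
pics
{'time': 0.0, 'joint_pos': array([-1.41851806e+00,  2.07428485e-01,  1.54294000e+00,  4.24695994e-06,
        1.39347558e+00, -1.50485564e-01]), 'joint_vel': array([-0.0001564 ,  0.00146951, -0.00077219,  0.00156024, -0.00075075,
        0.00072933]), 'joint_torque': array([ 1.39538006e-03, -3.70874262e+01, -2.81414205e+01,  7.00050825e-02,
        3.62542283e-02, -1.66048271e-04]), 'eef_pos': array([ 0.17130986, -0.54799733,  0.18099267]), 'tcp_rot': array([-3.14125099e+00,  2.22534014e-03, -1.26803287e+00]), 'force': array([ 0.58465108, -0.04276344, -0.17180291]), 'moment': array([ 0.00217764, -0.0128485 ,  0.00956106]), 'opening': 0.09415601450333319}
top {'mtx': array([[511.35852815,   0.        , 325.30602422],
       [  0.        , 511.35852815, 240.90800146],
       [  0.        ,   0.        ,   1.        ]]), 'dist': array([0.01585857, 0.        , 0.        , 0.        , 0.        ]), 'xyz': array([ 0.48779676, -0.06020515,  1.01652071]), 'orientation': array([-3.0546643 ,  0.03755195, -1.56214866])}
red [([456, 198, 15, 14, 172], [463.3, 204.5]), ([254, 247, 26, 26, 525], [266.4, 259.6])] yel [([498, 181, 19, 18, 255], [507.2, 189.5]), ([383, 206, 18, 18, 247], [391.5, 214.1]), ([302, 212, 22, 22, 213], [313.0, 222.2]), ([489, 246, 19, 17, 260], [497.7, 253.9]), ([452, 284, 18, 18, 268], [460.3, 292.7])] or []
side {'mtx': array([[494.76140363,   0.        , 315.37408995],
       [  0.        , 494.76140363, 231.46625808],
       [  0.        ,   0.        ,   1.        ]]), 'dist': array([-0.066584,  0.      ,  0.      ,  0.      ,  0.      ]), 'xyz': array([-0.12694   ,  0.64816517,  0.63667221]), 'orientation': array([-2.04572112,  0.0135473 , -2.35338027])}
red [([359, 182, 10, 10, 79], [363.2, 186.3]), ([283, 238, 22, 15, 259], [293.2, 245.1])] yel [([373, 208, 8, 18, 88], [376.6, 216.2]), ([399, 223, 21, 39, 400], [408.9, 242.4])] or []
```

View pics/top0.png

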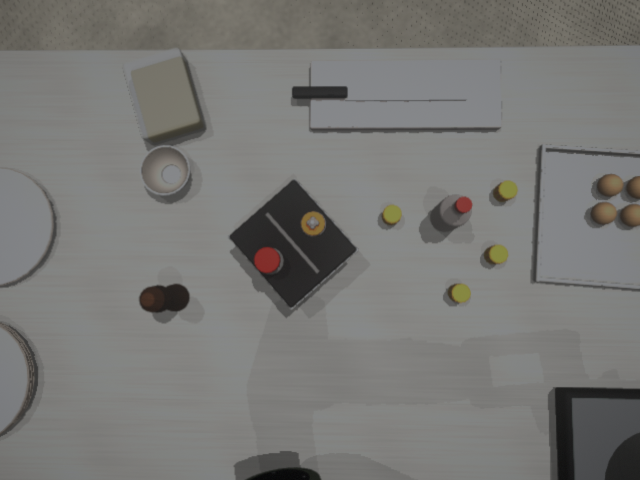

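View pics/side0.png

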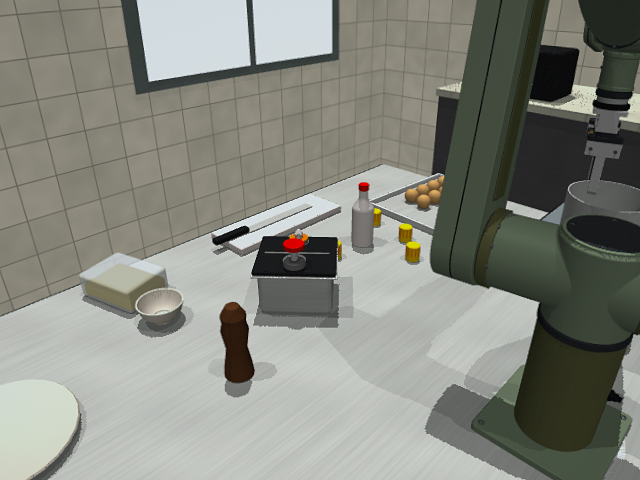

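Top view: red pump knob at (266,260), stud with the ring at (313,223), bowl (166,172), mill (165,298), sauce (455,210). There are four cap-like yellow items at (507,190), (391,214), (498,254) and (460,293). The base is at the bottom, so I'll compute each item's range from it and view an enlarged crop.

```bash
python3 - <<'E'
from h import *
t=bot.camera_info("top");s=bot.camera_info("side")
for uv in [(507.2,189.5),(391.5,214.1),(497.7,253.9),(460.3,292.7)]:
    p=onz(t,uv,.04);print(uv,p.round(4),np.hypot(*p[:2]).round(4))
P=onz(t,(266.4,259.6),.162);S=onz(t,(313.0,222.2),.125);print('pump',P,'stud/ring',S,np.linalg.norm((P-S)[:2]), 'angle',np.arctan2(*(P-S)[[1,0]]))
print('pump 2view',cross([ray(t,(266.4,259.6)),ray(s,(293.2,244.5))]))
print('cap 2view',cross([ray(t,(460.3,292.7)),ray(s,(412.9,253))]),'sauce',onz(t,(463,204.5),.17),'mill',onz(t,(152,299),.15),'bowl',onz(t,(166,172),.045))
im=cv2.imread('pics/top0.png');a=cv2.resize(im[170:320,370:530],None,fx=2.5,fy=2.5,interpolation=2);b=cv2.resize(im[170:320,220:370],None,fx=2.5,fy=2.5,interpolation=2)
cv2.imwrite('pics/c1.png',np.hstack([a,b]))
E
```

```text
(507.2, 189.5) [ 0.6728 -0.3687  0.04  ] 0.7672
(391.5, 214.1) [ 0.6249 -0.1493  0.04  ] 0.6425
(497.7, 253.9) [ 0.5498 -0.3485  0.04  ] 0.6509
(460.3, 292.7) [ 0.4762 -0.2777  0.04  ] 0.5513
pump [0.52998291 0.07130961 0.162     ] stud/ring [ 0.59815694 -0.00410011  0.125     ] 0.1016578823660433 angle 2.3058435475309036
pump 2view [0.52885765 0.07045363 0.15956616]
cap 2view [ 0.47489331 -0.28415331  0.01466012] sauce [ 0.62302542 -0.25518977  0.17      ] mill [0.46215369 0.26759936 0.15      ] bowl [0.70545546 0.28916778 0.045     ]
```

View pics/c1.png

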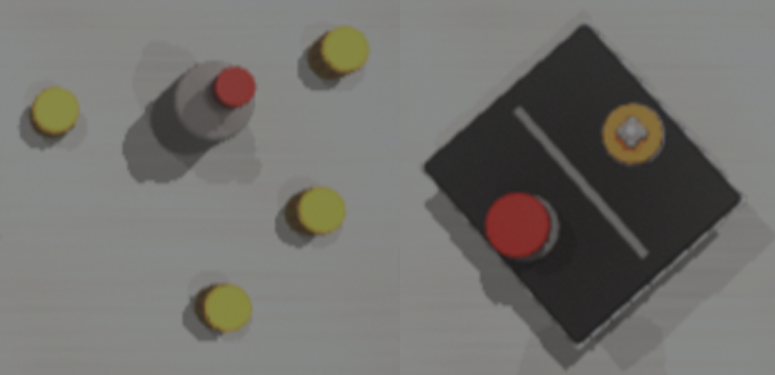

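Step 1 target: of the four yellow candidates, the one at (460,293) is nearest the base (0.551 m, the next is 0.643 m). The crop shows the same shape for all four, so nearest wins. The pump-to-stud spacing measures 101.7 mm against the 100 mm given. Now I move above the pump with the fingers shut.

Request:
jog_arm:
  plan:
    - {"hand": -1, "delta_pos": [-0.75, -0.82, -0.3], "roll": 0}
    - {"hand": -1, "delta_pos": [-0.75, -0.82, -0.3], "roll": 0}
    - {"hand": -1, "delta_pos": [-0.75, -0.82, -0.3], "roll": 0}
    - {"hand": -1, "delta_pos": [-0.75, -0.82, -0.3], "roll": 0}
    - {"hand": -1, "delta_pos": [-0.75, -0.82, -0.3], "roll": 0}
    - {"hand": -1, "delta_pos": [-0.75, -0.82, -0.3], "roll": 0}
    - {"hand": -1, "delta_pos": [-0.75, -0.82, -0.3], "roll": 0}
    - {"hand": -1, "delta_pos": [-0.75, -0.82, -0.3], "roll": 0}
  newtons: 50

```text
time: 0.9
eef_pos: [0.3506, -0.2396, 0.2783]
tcp_rot: [3.142, 0.0, -1.268]
force: [0.3, -0.9, 1.3]
opening: 0.0331
```

Request:
jog_arm:
  plan:
    - {"hand": -1, "delta_pos": [-0.75, -0.82, 0], "roll": 0}
    - {"hand": -1, "delta_pos": [-0.75, -0.82, 0], "roll": 0}
    - {"hand": -1, "delta_pos": [-0.75, -0.82, 0], "roll": 0}
    - {"hand": -1, "delta_pos": [-0.75, -0.82, 0], "roll": 0}
    - {"hand": -1, "delta_pos": [-0.75, -0.82, 0], "roll": 0}
    - {"hand": -1, "delta_pos": [-0.75, -0.82, 0], "roll": 0}
    - {"hand": -1, "delta_pos": [-0.75, -0.82, 0], "roll": 0}
    - {"hand": -1, "delta_pos": [-0.75, -0.82, 0], "roll": 0}

```text
time: 1.7
eef_pos: [0.5295, 0.0677, 0.2776]
tcp_rot: [3.141, 0.0, -1.268]
force: [-0.4, -0.2, 0.7]
opening: -0.0
```

```bash
python3 - <<'E'
from h import *
s=bot.get_state();print(s["time"],s["eef_pos"],s["tcp_rot"],s["opening"],s["force"])
ci,im=snap("wrist","w1");print(ci)
E
```

```text
1.7 [0.52952058 0.06767443 0.27762878] [ 3.14079499e+00  5.47166875e-05 -1.26763341e+00] -4.998996532657341e-05 [-0.36154965 -0.18616336  0.74300788]
{'mtx': array([[334.10935437,   0.        , 321.73427919],
       [  0.        , 334.10935437, 241.72362726],
       [  0.        ,   0.        ,   1.        ]]), 'dist': array([0.00470816, 0.        , 0.        , 0.        , 0.        ]), 'xyz': array([0.60277252, 0.08976064, 0.48033418]), 'orientation': array([ 2.87611204e+00,  8.21092248e-05, -1.26837790e+00])}
```

View pics/w1.png

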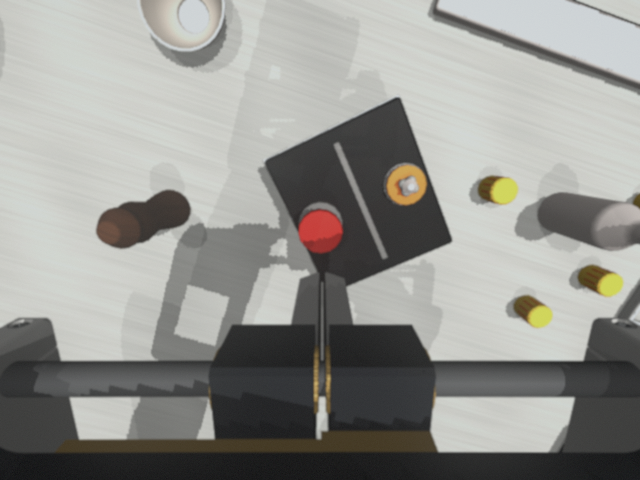

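Wrist view: knob at (321,231), stud at (406,184) inside the orange ring, target cap at (538,313). The fingers are within about 4 mm of the knob's centre. Pressing now.

Request:
jog_arm:
  plan:
    - {"hand": -1, "delta_pos": [-0.05, 0, 0.9], "roll": 0}
    - {"hand": -1, "delta_pos": [-0.03, 0, 0.9], "roll": 0}
    - {"hand": -1, "delta_pos": [0, 0, 0.7], "roll": 0}
    - {"hand": -1, "delta_pos": [0, 0, 0.2], "roll": 0}
    - {"hand": -1, "delta_pos": [0, 0, 0.2], "roll": 0}
    - {"hand": -1, "delta_pos": [0, 0, 0.2], "roll": 0}
    - {"hand": -1, "delta_pos": [0, 0, 0.15], "roll": 0}
    - {"hand": -1, "delta_pos": [0, 0, 0.1], "roll": 0}

```text
time: 2.55
eef_pos: [0.5289, 0.0687, 0.1446]
tcp_rot: [-3.14, -0.0, -1.268]
force: [0.1, -0.3, -1.2]
opening: 0.0006
```

```bash
python3 - <<'E'
from h import *
w=dict(mtx=np.array([[334.10935,0,321.73428],[0,334.10935,241.72363],[0,0,1.]]),dist=[.0047,0,0,0,0],xyz=[0.60277252,0.08976064,0.48033418],orientation=[2.87611204,8.21e-05,-1.2683779])
im=cv2.imread('pics/w1.png')[...,::-1].copy();t=bot.camera_info("top")
print(blobs(im,(0,140,70),(6,255,255)),blobs(im,(24,120,150),(35,255,255)),blobs(im,(10,120,90),(22,255,255)))
print('pump',onz(w,(320.5,230.5),.164),'stud',cross([ray(w,(408,185.5)),ray(t,(312.5,222.5))]),onz(w,(405.5,184),.124))
E
```

```text
[([298, 210, 45, 43, 1475], [320.2, 230.9])] [([492, 178, 25, 26, 515], [503.6, 190.4]), ([599, 273, 23, 23, 406], [609.9, 284.2]), ([529, 305, 23, 22, 377], [539.6, 315.8])] [([387, 166, 40, 40, 916], [405.5, 184.7]), ([480, 177, 19, 25, 142], [489.4, 184.7]), ([580, 266, 30, 27, 247], [594.8, 274.3]), ([516, 297, 26, 25, 249], [526.9, 304.8])]
pump [0.53109534 0.06868254 0.164     ] stud [ 0.59627266 -0.00406356  0.1371645 ] [ 0.59685679 -0.00464496  0.124     ]
```

Request:
jog_arm:
  plan:
    - {"hand": -1, "delta_pos": [0, 0, 0.05], "roll": 0}
    - {"hand": -1, "delta_pos": [0, 0, 0.05], "roll": 0}
    - {"hand": -1, "delta_pos": [0, 0, 0.05], "roll": 0}
    - {"hand": -1, "delta_pos": [0, 0, 0], "roll": 0}
    - {"hand": -1, "delta_pos": [0, 0, 0], "roll": 0}
    - {"hand": -1, "delta_pos": [0, 0, 0], "roll": 0}
    - {"hand": -1, "delta_pos": [0, 0, 0], "roll": 0}
    - {"hand": -1, "delta_pos": [0, 0, 0], "roll": 0}

```text
time: 3.35
eef_pos: [0.5287, 0.0688, 0.1385]
tcp_rot: [-3.141, -0.0, -1.268]
force: [-1.0, -1.1, 4.7]
opening: 0.0008
```

```bash
python3 - <<'E'
from h import *
ci,im=snap("wrist","w2");snap("side","s2");s=bot.get_state();print(s["eef_pos"],s["force"])
a=cv2.imread('pics/w2.png')[120:320,220:520];b=cv2.imread('pics/s2.png')[180:340,200:440]
cv2.imwrite('pics/c2.png',np.hstack([cv2.resize(a,(400,267)),cv2.resize(b,(400,267))]))
E
```

```text
[0.52870198 0.06881033 0.13839901] [ 0.66945867 -1.06254396  3.3716861 ]
```

View pics/c2.png

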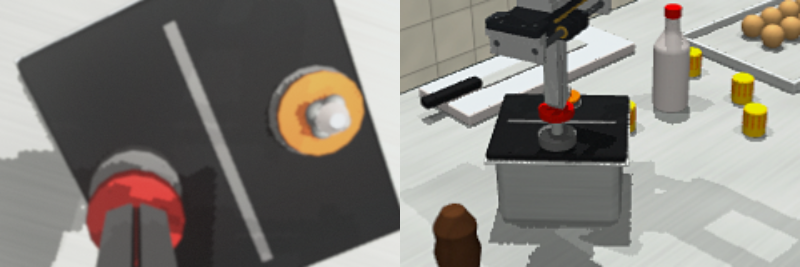

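```bash
python3 - <<'E'
from h import *
im=cv2.imread('pics/s2.png')[...,::-1].copy();print(blobs(im,(0,140,70),(6,255,255)))
ci=bot.camera_info("side");M=R.from_euler('xyz',ci["orientation"]).as_matrix()
def proj(p):
    q=M.T@(np.array(p)-ci["xyz"]);return cv2.projectPoints(q.reshape(1,1,3),np.zeros(3),np.zeros(3),ci["mtx"],ci["dist"])[0].ravel()
for z in(.164,.152,.14,.126,.128): print(z,proj((.530,.069,z)))
print(bot.get_state()["eef_pos"],proj(bot.get_state()["eef_pos"]))
ci2=dict(bot.camera_info("wrist"));w=cv2.imread('pics/w2.png')[...,::-1].copy();b=blobs(w,(0,140,70),(6,255,255));print(b)
s=max(b,key=lambda x:x[0][4])[0]
for z in (.164,.14):
  a=onz(ci2,(s[0],s[1]+18),z);c=onz(ci2,(s[0]+s[2],s[1]+18),z);print(z,'width',np.linalg.norm(a-c))
crop=cv2.resize(cv2.imread('pics/s2.png')[200:290,240:350],None,fx=5,fy=5,interpolation=2);cv2.imwrite('pics/c3.png',crop)
E
```

```text
[([359, 182, 10, 10, 78], [363.3, 186.3]), ([283, 241, 22, 13, 204], [293.1, 247.5])]
0.164 [292.41621167 242.01936843]
0.152 [292.62351077 247.24275634]
0.14 [292.8288619  252.40843872]
0.126 [293.06600002 258.36310693]
0.128 [293.03228291 257.51714453]
[0.52870198 0.06881033 0.13839901] [293.35685912 253.2794206 ]
[([286, 248, 73, 58, 1961], [322.2, 269.9])]
0.164 width 0.040907092875064555
0.14 width 0.046447116971607055
```

View pics/c3.png

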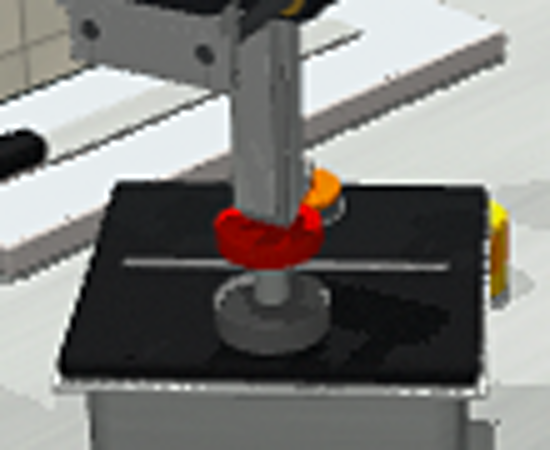

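The picture shows the fingertips just on the knob, at about z 0.16, while the reported TCP is 0.138. The plunger is still up. I'll keep pushing in steps and watch force and picture.

Request:
jog_arm:
  plan:
    - {"hand": -1, "delta_pos": [0, 0, 0.1], "roll": 0}
    - {"hand": -1, "delta_pos": [0, 0, 0.1], "roll": 0}
    - {"hand": -1, "delta_pos": [0, 0, 0.1], "roll": 0}
    - {"hand": -1, "delta_pos": [0, 0, 0], "roll": 0}
    - {"hand": -1, "delta_pos": [0, 0, 0], "roll": 0}
    - {"hand": -1, "delta_pos": [0, 0, 0], "roll": 0}
    - {"hand": -1, "delta_pos": [0, 0, 0], "roll": 0}
    - {"hand": -1, "delta_pos": [0, 0, 0], "roll": 0}

```text
time: 4.25
eef_pos: [0.5287, 0.0688, 0.1269]
tcp_rot: [-3.141, -0.0, -1.268]
force: [-1.2, -0.6, 8.6]
opening: 0.0005
```

```bash
python3 - <<'E'
from h import *
ci,im=snap("side","s3");print([b for b in blobs(im,(0,140,70),(6,255,255)) if b[0][1]>220],bot.get_state()["force"])
E
```

```text
[([283, 246, 22, 13, 204], [293.5, 252.5])] [-1.69428841  0.05988785  7.35191017]
```

The plunger follows: 12 mm of travel moved the knob 5 px in the picture. I need about 12 mm more.

Request:
jog_arm:
  plan:
    - {"hand": -1, "delta_pos": [0, 0, 0.1], "roll": 0}
    - {"hand": -1, "delta_pos": [0, 0, 0.1], "roll": 0}
    - {"hand": -1, "delta_pos": [0, 0, 0.08], "roll": 0}
    - {"hand": -1, "delta_pos": [0, 0, 0.02], "roll": 0}
    - {"hand": -1, "delta_pos": [0, 0, 0], "roll": 0}
    - {"hand": -1, "delta_pos": [0, 0, 0], "roll": 0}
    - {"hand": -1, "delta_pos": [0, 0, 0], "roll": 0}
    - {"hand": -1, "delta_pos": [0, 0, 0], "roll": 0}

```text
time: 5.1
eef_pos: [0.5289, 0.0688, 0.1168]
tcp_rot: [-3.14, -0.001, -1.268]
force: [-5.2, 0.2, 16.5]
opening: 0.0005
```

```bash
python3 - <<'E'
from h import *
ci,im=snap("side","s4");print([b for b in blobs(im,(0,140,70),(6,255,255)) if b[0][1]>220],bot.get_state()["force"])
E
```

```text
[([284, 250, 21, 14, 204], [293.9, 256.8])] [-5.23349642 -0.27792812 16.20648081]
```

Hard stop: the force is 16 N against the spring's 11 N at the bottom, and the knob has dropped about 24 mm in the picture. So the closed fingertips sit about 23 mm above the reported TCP, and I'll check the fingertip height again at the cap. Now up and over to the cap.

Request:
jog_arm:
  plan:
    - {"hand": -1, "delta_pos": [0, 0, -1], "roll": 0}
    - {"hand": -1, "delta_pos": [0, 0, -1], "roll": 0}
    - {"hand": 1, "delta_pos": [0, 0, -1], "roll": 0}
    - {"hand": 1, "delta_pos": [0.98, 0.48, 0], "roll": 0}
    - {"hand": 1, "delta_pos": [0.98, 0.48, 0], "roll": 0}
    - {"hand": 1, "delta_pos": [0.98, 0.48, 0], "roll": 0}
    - {"hand": 1, "delta_pos": [0.98, 0.48, 0], "roll": 0}
    - {"hand": 1, "delta_pos": [0.98, 0.48, 0], "roll": 0}

```text
time: 5.95
eef_pos: [0.4941, -0.148, 0.2329]
tcp_rot: [3.141, 0.001, -1.268]
force: [0.2, 0.1, 0.3]
opening: 0.0453
```

Request:
jog_arm:
  plan:
    - {"hand": 1, "delta_pos": [0.98, 0.48, 0], "roll": 0}
    - {"hand": 1, "delta_pos": [0.98, 0.48, 0], "roll": 0}
    - {"hand": 1, "delta_pos": [0.98, 0.48, 0], "roll": 0}
    - {"hand": 1, "delta_pos": [0, 0, 0.9], "roll": 0}
    - {"hand": 1, "delta_pos": [0, 0, 0.9], "roll": 0}
    - {"hand": 1, "delta_pos": [0, 0, 0.7], "roll": 0}
    - {"hand": 1, "delta_pos": [0, 0, 0], "roll": 0}
    - {"hand": 1, "delta_pos": [0, 0, 0], "roll": 0}

```text
time: 6.75
eef_pos: [0.4747, -0.2758, 0.1334]
tcp_rot: [3.141, 0.002, -1.268]
force: [-0.5, 0.1, 0.2]
opening: 0.0938
```

```bash
python3 - <<'E'
from h import *
s=bot.get_state();print(s["time"],s["eef_pos"],s["tcp_rot"],s["opening"],s["force"])
ci,im=snap("wrist","w3");print(ci["xyz"],ci["orientation"])
for b in blobs(im,(24,120,150),(35,255,255)): print(b,onz(ci,b[1],.042))
ci,im=snap("side","s5")
cv2.imwrite('pics/c4.png',np.hstack([cv2.resize(cv2.imread('pics/w3.png'),(440,330)),cv2.resize(cv2.imread('pics/s5.png')[160:310,330:490],(352,330))]))
E
```

```text
6.75 [ 0.474722   -0.27580422  0.13338447] [ 3.14051313e+00  1.83778677e-03 -1.26796648e+00] 0.09382872489525923 [-0.4769522   0.08753371  0.24147247]
[ 0.54814183 -0.25405222  0.33603492] [ 2.87579931e+00  1.91303032e-03 -1.26871620e+00]
([206, 0, 44, 34, 1239], [227.3, 14.4]) [ 0.62273638 -0.15422683  0.042     ]
([494, 15, 42, 48, 1573], [514.7, 38.6]) [ 0.67307009 -0.37210457  0.042     ]
([412, 163, 38, 40, 1164], [430.5, 183.1]) [ 0.55016567 -0.35188234  0.042     ]
([309, 220, 37, 20, 516], [327.4, 229.9]) [ 0.48364595 -0.27892191  0.042     ]
```

View pics/c4.png

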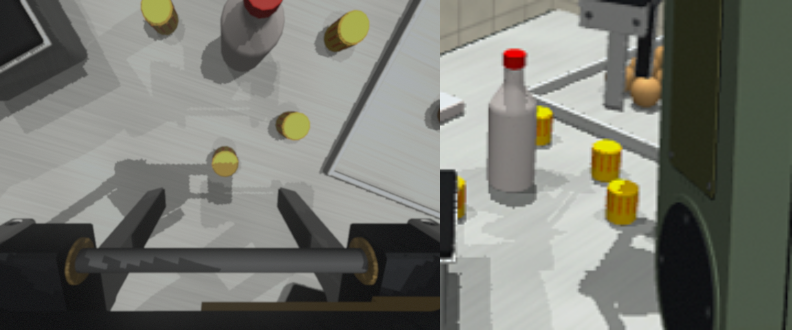

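Left, wrist view (full-scale pixels): the cap is ahead between the fingers, centred at about (327,238), with half of its top in finger shadow. Right, side view: the cap stands clear and the fingertips are well above it. I'll refine the cap centre including the shaded half, and estimate the fingertip height.

```bash
python3 - <<'E'
from h import *
im=cv2.imread('pics/w3.png')[...,::-1].copy();ci=bot.camera_info("wrist")
b=[x for x in blobs(im,(20,110,60),(35,255,255)) if 290<x[1][0]<360];print(b)
print(onz(ci,(327.5,239),.042))
# fingertip in side crop approx (616,108)->full
uv=(330+(616-440)/2.2,160+108/2.2);print(uv)
cs=bot.camera_info("side");M=R.from_euler('xyz',cs["orientation"]).as_matrix()
e=bot.get_state()["eef_pos"];yaw=-1.268;x=np.array([np.cos(yaw),np.sin(yaw),0])
for dz in(0,.023):
  for sg in(-1,1):
    q=M.T@(e+x*sg*.0535+[0,0,dz]-cs["xyz"]);print(dz,sg,cv2.projectPoints(q.reshape(1,1,3),np.zeros(3),np.zeros(3),cs["mtx"],cs["dist"])[0].ravel())
    m=R.from_euler('xyz',ci["orientation"]).as_matrix();q=m.T@(e+x*sg*.0535+[0,0,dz]-ci["xyz"]);print('  w',cv2.projectPoints(q.reshape(1,1,3),np.zeros(3),np.zeros(3),ci["mtx"],ci["dist"])[0].ravel())
E
```

```text
[([308, 214, 38, 43, 1185], [326.9, 236.3])]
[ 0.47701262 -0.2833668   0.042     ]
(410.0, 209.0909090909091)
0 -1 [406.85215761 218.78500439]
  w [237.70243854 273.82550423]
0 1 [420.54842735 202.07055674]
  w [403.51518531 273.60320949]
0.023 -1 [407.55264634 209.78133624]
  w [228.13946541 287.85180255]
0.023 1 [421.30782431 193.55483573]
  w [413.00877972 287.58562195]
```

The side view agrees that the real tips are about 23 mm above the reported TCP. I'll descend to reported 0.012, a safe height either way, and look.

Request:
jog_arm:
  plan:
    - {"hand": 1, "delta_pos": [0.13, 0, 0.6], "roll": 0}
    - {"hand": 1, "delta_pos": [0, 0, 0.8], "roll": 0}
    - {"hand": 1, "delta_pos": [0, 0, 0.8], "roll": 0}
    - {"hand": 1, "delta_pos": [0, 0, 0.5], "roll": 0}
    - {"hand": 1, "delta_pos": [0, 0, 0.3], "roll": 0}
    - {"hand": 1, "delta_pos": [0, 0, 0], "roll": 0}
    - {"hand": 1, "delta_pos": [0, 0, 0], "roll": 0}
    - {"hand": 1, "delta_pos": [0, 0, 0], "roll": 0}

```text
time: 7.65
eef_pos: [0.4783, -0.2824, 0.0162]
tcp_rot: [-3.139, -0.003, -1.268]
force: [0.7, 0.4, -0.5]
opening: 0.094
```

```bash
python3 - <<'E'
from h import *
s=bot.get_state();print(s["time"],s["eef_pos"],s["opening"],s["force"])
ci,im=snap("wrist","w4");snap("side","s6")
for b in blobs(im,(20,110,60),(35,255,255)): print(b,onz(ci,b[1],.042))
cv2.imwrite('pics/c5.png',np.hstack([cv2.resize(cv2.imread('pics/w4.png')[150:350,170:490],(480,300)),cv2.resize(cv2.imread('pics/s6.png')[200:300,370:470],(300,300))]))
E
```

```text
7.65 [ 0.47831978 -0.28243435  0.01615975] 0.09399730012060113 [ 0.68624618  0.40095051 -0.46455789]
([547, 0, 93, 34, 1551], [582.9, 12.6]) [ 0.64610526 -0.35727266  0.042     ]
([431, 171, 86, 67, 4049], [476.8, 203.3]) [ 0.5502604  -0.34715028  0.042     ]
([287, 247, 61, 73, 3123], [317.5, 286.6]) [ 0.4795538  -0.28016315  0.042     ]
([95, 352, 17, 61, 271], [101.3, 385.2]) [ 0.37768666 -0.17202245  0.042     ]
([527, 357, 23, 57, 334], [541.7, 390.7]) [ 0.45444383 -0.43404824  0.042     ]
```

View pics/c5.png

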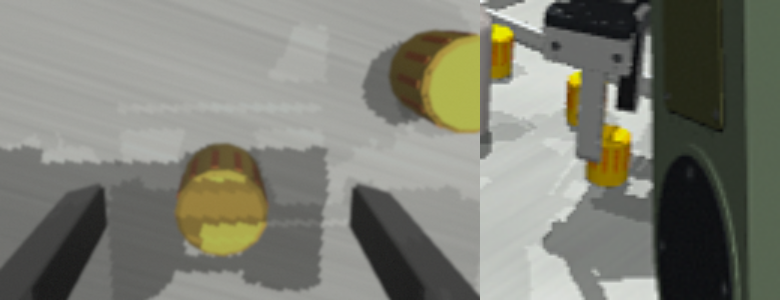

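Wrist: the cap stands between the open fingers, at about the centre of the pads' width. Side: the tips are only partway down the cap. Lowering about 26 mm and gripping.

Request:
jog_arm:
  plan:
    - {"hand": 1, "delta_pos": [0, 0, 0.3], "roll": 0}
    - {"hand": 1, "delta_pos": [0, 0, 0.25], "roll": 0}
    - {"hand": 1, "delta_pos": [0, 0, 0.1], "roll": 0}
    - {"hand": 1, "delta_pos": [0, 0, 0], "roll": 0}
    - {"hand": 1, "delta_pos": [0, 0, 0], "roll": 0}
    - {"hand": 1, "delta_pos": [0, 0, 0], "roll": 0}
    - {"hand": 1, "delta_pos": [0, 0, 0], "roll": 0}
    - {"hand": 1, "delta_pos": [0, 0, 0], "roll": 0}

```text
time: 8.55
eef_pos: [0.477, -0.2814, -0.0115]
tcp_rot: [-3.141, -0.001, -1.268]
force: [0.6, -0.2, -0.3]
opening: 0.0941
```

Request:
jog_arm:
  plan:
    - {"hand": -1, "delta_pos": [0, 0, 0], "roll": 0}
    - {"hand": -1, "delta_pos": [0, 0, 0], "roll": 0}
    - {"hand": -1, "delta_pos": [0, 0, 0], "roll": 0}
    - {"hand": -1, "delta_pos": [0, 0, 0], "roll": 0}
    - {"hand": -1, "delta_pos": [0, 0, 0], "roll": 0}
    - {"hand": -1, "delta_pos": [0, 0, 0], "roll": 0}
    - {"hand": -1, "delta_pos": [0, 0, 0], "roll": 0}
    - {"hand": -1, "delta_pos": [0, 0, 0], "roll": 0}
  newtons: 50

```text
time: 9.35
eef_pos: [0.4767, -0.2812, -0.0119]
tcp_rot: [3.142, 0.0, -1.268]
force: [0.4, -0.3, -0.3]
opening: 0.0355
```

```bash
python3 - <<'E'
from h import *
s=bot.get_state();print(s["time"],s["eef_pos"],s["tcp_rot"],s["opening"],s["force"])
ci,im=snap("wrist","w5");snap("side","s7")
for b in blobs(im,(20,110,60),(35,255,255)): print(b,onz(ci,b[1],.042))
cv2.imwrite('pics/c6.png',np.hstack([cv2.resize(cv2.imread('pics/w5.png')[200:360,220:420],(375,300)),cv2.resize(cv2.imread('pics/s7.png')[200:300,370:470],(300,300))]))
E
```

```text
9.35 [ 0.4767103  -0.28120676 -0.01188456] [ 3.14156375e+00  9.56188711e-05 -1.26806087e+00] 0.035459718812298875 [ 0.35505811 -0.3024903  -0.27664281]
([597, 0, 43, 11, 339], [617.3, 4.1]) [ 0.63568627 -0.35165463  0.042     ]
([449, 172, 107, 79, 5910], [506.5, 209.8]) [ 0.55019072 -0.34603626  0.042     ]
([286, 258, 73, 87, 4353], [321.5, 305.4]) [ 0.48060277 -0.28063187  0.042     ]
([232, 348, 17, 65, 226], [237.3, 377.4]) [ 0.42873146 -0.25108422  0.042     ]
([403, 360, 9, 28, 83], [407.1, 373.7]) [ 0.45699042 -0.33428776  0.042     ]
([403, 389, 9, 24, 95], [407.8, 400.4]) [ 0.44179915 -0.34053802  0.042     ]
([410, 432, 81, 19, 745], [448.4, 441.7]) [ 0.42329587 -0.37151993  0.042     ]
([177, 440, 68, 11, 369], [208.6, 445.3]) [ 0.3816585  -0.24621992  0.042     ]
```

View pics/c6.png

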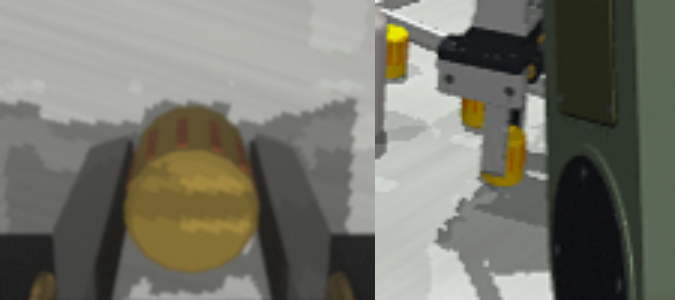

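Gripped: the opening is 35.5 mm against the 36 mm cap. The cap sits upright between the pads, with its top centre at about (322,312). I'll lift it and go just short of the stud, so one wrist picture shows both cap and stud.

Request:
jog_arm:
  plan:
    - {"hand": -1, "delta_pos": [0, 0, -0.8], "roll": 0}
    - {"hand": -1, "delta_pos": [0, 0, -1], "roll": 0}
    - {"hand": -1, "delta_pos": [0, 0, -1], "roll": 0}
    - {"hand": -1, "delta_pos": [-0.8, -0.48, -0.4], "roll": 0}
    - {"hand": -1, "delta_pos": [-0.8, -0.48, -0.4], "roll": 0}
    - {"hand": -1, "delta_pos": [-0.8, -0.48, -0.4], "roll": 0}
    - {"hand": -1, "delta_pos": [-0.8, -0.48, -0.4], "roll": 0}
    - {"hand": -1, "delta_pos": [-0.8, -0.48, -0.4], "roll": 0}

```text
time: 10.25
eef_pos: [0.5206, -0.0984, 0.1808]
tcp_rot: [-3.141, -0.0, -1.268]
force: [0.6, 0.6, -0.0]
opening: 0.0348
```

Request:
jog_arm:
  plan:
    - {"hand": -1, "delta_pos": [-0.85, -0.51, 0], "roll": 0}
    - {"hand": -1, "delta_pos": [-0.85, -0.51, 0], "roll": 0}
    - {"hand": -1, "delta_pos": [0, 0, 0], "roll": 0}
    - {"hand": -1, "delta_pos": [0, 0, 0], "roll": 0}
    - {"hand": -1, "delta_pos": [0, 0, 0], "roll": 0}
    - {"hand": -1, "delta_pos": [0, 0, 0], "roll": 0}
    - {"hand": -1, "delta_pos": [0, 0, 0], "roll": 0}
    - {"hand": -1, "delta_pos": [0, 0, 0], "roll": 0}

```text
time: 11.05
eef_pos: [0.5392, -0.0237, 0.1801]
tcp_rot: [3.141, 0.0, -1.27]
force: [0.2, 0.3, 1.0]
opening: 0.0354
```

```bash
python3 - <<'E'
from h import *
s=bot.get_state();print(s["time"],s["eef_pos"],s["tcp_rot"],s["opening"],s["force"])
ci,im=snap("wrist","w6");c2,i2=snap("side","s8");print(ci["xyz"],ci["orientation"])
print(blobs(im,(20,110,60),(35,255,255),300),blobs(im,(10,120,90),(19,255,255),200))
print(blobs(i2,(20,110,60),(35,255,255),50))
cv2.imwrite('pics/c7.png',np.hstack([cv2.resize(cv2.imread('pics/w6.png')[80:380,170:470],(500,500)),cv2.resize(cv2.imread('pics/s8.png')[140:280,230:350],(300,350))[:,:].copy() if 0 else cv2.copyMakeBorder(cv2.resize(cv2.imread('pics/s8.png')[140:280,230:350],(300,350)),0,150,0,0,0)]))
E
```

```text
11.05 [ 0.5392154  -0.02369627  0.18009689] [ 3.14145742e+00  1.24227368e-05 -1.26952392e+00] 0.03535468263153836 [0.23520349 0.31330518 0.98952427]
[ 0.61237729 -0.00177786  0.38284227] [ 2.87677053e+00  3.83539446e-05 -1.27026475e+00]
[([440, 166, 45, 35, 1111], [463.9, 182.8]), ([286, 256, 73, 88, 4463], [321.5, 303.5]), ([567, 278, 55, 40, 1169], [595.9, 297.8]), ([412, 432, 75, 19, 791], [449.5, 441.6]), ([146, 440, 94, 12, 613], [190.5, 445.6])] [([293, 146, 55, 56, 1750], [320.0, 173.3])]
[([315, 193, 17, 25, 212], [325.0, 206.2]), ([373, 208, 9, 18, 92], [376.6, 216.4]), ([399, 223, 14, 20, 184], [404.9, 232.3])]
```

View pics/c7.png

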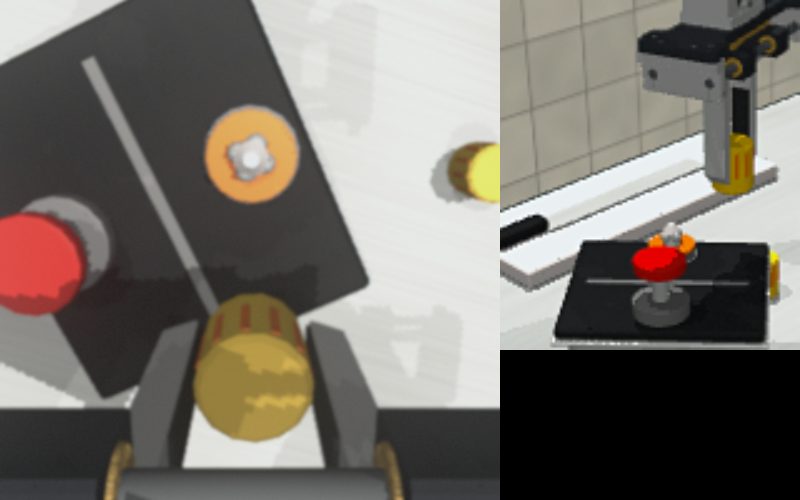

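```bash
cat > m.py <<'E'
from h import *
def circ(ci,im,lo,hi,box,z):
    x0,y0,x1,y1=box;m=np.zeros(im.shape[:2],np.uint8);m[y0:y1,x0:x1]=cv2.inRange(cv2.cvtColor(im,cv2.COLOR_RGB2HSV),lo,hi)[y0:y1,x0:x1]
    c=max(cv2.findContours(m,0,2)[0],key=cv2.contourArea)
    p=np.array([onz(ci,q[0],z)[:2] for q in cv2.convexHull(c)],np.float32)
    return p
E
python3 - <<'E'
from m import *
im=cv2.imread('pics/w6.png')[...,::-1].copy();ci=bot.camera_info("wrist")
r=circ(ci,im,(8,100,80),(22,255,255),(280,130,360,210),.124);print('ring',cv2.minEnclosingCircle(r))
e=bot.get_state()["eef_pos"]
for dz in(0,-.023,.023):
  c=dict(ci);c["xyz"]=ci["xyz"]+[0,0,dz]
  r=circ(c,im,(8,100,80),(22,255,255),(280,130,360,210),.124)
  zt=e[2]+.0539 
  L,Rr=onz(c,(286,312),zt),onz(c,(358.5,312),zt)
  print(dz,'ring',cv2.minEnclosingCircle(r),'stud',onz(c,(320.6,174.2),.143)[:2],'cap',onz(c,(322.4,312.2),zt)[:2],'capdia',np.linalg.norm(L-Rr), 'diff',(onz(c,(320.6,174.2),.143)-onz(c,(322.4,312.2),zt))[:2])
print(e)
E
```

```text
ring ((0.5958858728408813, -0.005040138494223356), 0.02121598832309246)
0 ring ((0.5958858728408813, -0.005040138494223356), 0.02121598832309246) stud [ 0.59716876 -0.00529945] cap [ 0.5398286 -0.0242871] capdia 0.0354782612889444 diff [0.05734016 0.01898766]
-0.023 ring ((0.5973533391952515, -0.00471810856834054), 0.019339947029948235) stud [ 0.59862951 -0.00492707] cap [ 0.55104318 -0.02075293] capdia 0.02999605671601556 diff [0.04758633 0.01582587]
0.023 ring ((0.5943650007247925, -0.005434186197817326), 0.02310926653444767) stud [ 0.595708   -0.00567183] cap [ 0.52861402 -0.02782127] capdia 0.04096046586187325 diff [0.06709398 0.02214945]
[ 0.53927336 -0.02337557  0.18013992]
```

The sizes check out: the ring measures 42.4 mm and the cap 35.5 mm, so the wrist view scales correctly. Cap to stud is (56.7, 19.0) mm, or tool (-1.3, -59.8) mm. I'll move over the stud, lower to a few mm above its tip and check from the side.

Request:
jog_arm:
  plan:
    - {"hand": -1, "delta_pos": [-0.03, -0.75, 0], "roll": 0}
    - {"hand": -1, "delta_pos": [0, -0.74, 0], "roll": 0}
    - {"hand": -1, "delta_pos": [0, 0, 0.4], "roll": 0}
    - {"hand": -1, "delta_pos": [0, 0, 0.4], "roll": 0}
    - {"hand": -1, "delta_pos": [0, 0, 0.2], "roll": 0}
    - {"hand": -1, "delta_pos": [0, 0, 0], "roll": 0}
    - {"hand": -1, "delta_pos": [0, 0, 0], "roll": 0}
    - {"hand": -1, "delta_pos": [0, 0, 0], "roll": 0}

```text
time: 11.95
eef_pos: [0.5966, -0.0041, 0.1413]
tcp_rot: [-3.14, -0.001, -1.268]
force: [0.7, -0.2, 0.4]
opening: 0.0357
```

```bash
python3 - <<'E'
from h import *
s=bot.get_state();print(s["time"],s["eef_pos"],s["tcp_rot"],s["force"])
ci,im=snap("wrist","w7");c2,i2=snap("side","s9")
print(blobs(im,(20,110,60),(35,255,255),300)[:3],onz(ci,(322.4,312.2),s["eef_pos"][2]+.0539))
a=cv2.resize(cv2.imread('pics/s9.png')[200:270,265:345],(640,560),interpolation=2)
cv2.imwrite('pics/c8.png',a)
M=R.from_euler('xyz',c2["orientation"]).as_matrix()
for n,p in dict(stud=(.5965,-.0051,.143),pumpc=(.531,.069,.126),ringc=(.5965,-.0051,.124),capbot=(*s["eef_pos"][:2],s["eef_pos"][2]+.0119)).items():
    q=M.T@(np.array(p)-c2["xyz"]);u=cv2.projectPoints(q.reshape(1,1,3),np.zeros(3),np.zeros(3),c2["mtx"],c2["dist"])[0].ravel();print(n,u,(u-[265,200])*8)
E
```

```text
11.95 [ 0.59655713 -0.00411682  0.14131906] [-3.13982620e+00 -8.68503158e-04 -1.26815754e+00] [ 0.70093961 -0.21559953  0.4465296 ]
[([448, 228, 50, 42, 1299], [474.4, 249.3]), ([285, 257, 74, 89, 4540], [321.5, 305.6]), ([419, 432, 68, 20, 746], [451.9, 441.4])] [ 0.59702484 -0.00501802  0.19521906]
stud [297.16474646 228.9085236 ] [257.31797171 231.26818879]
pumpc [292.73542371 258.19185544] [221.88338967 465.53484353]
ringc [297.42423103 236.52351827] [259.3938482  292.18814617]
capbot [296.67833188 224.89897827] [253.42665504 199.19182613]
```

View pics/c8.png

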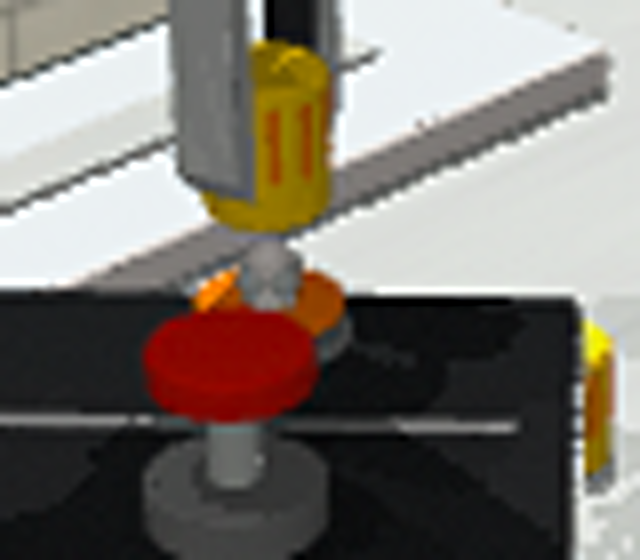

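Side view: cap mouth centre at x≈267, stud 271 and ring 268 (8x crop), so they agree within 1 mm, with the mouth just above the tip. Lowering onto the stud.

Request:
jog_arm:
  plan:
    - {"hand": -1, "delta_pos": [0, 0, 0.1], "roll": 0}
    - {"hand": -1, "delta_pos": [0, 0, 0.1], "roll": 0}
    - {"hand": -1, "delta_pos": [0, 0, 0.1], "roll": 0}
    - {"hand": -1, "delta_pos": [0, 0, 0.1], "roll": 0}
    - {"hand": -1, "delta_pos": [0, 0, 0], "roll": 0}
    - {"hand": -1, "delta_pos": [0, 0, 0], "roll": 0}
    - {"hand": -1, "delta_pos": [0, 0, 0], "roll": 0}
    - {"hand": -1, "delta_pos": [0, 0, 0], "roll": 0}
  newtons: 60

```text
time: 12.85
eef_pos: [0.5958, -0.0039, 0.1242]
tcp_rot: [3.141, 0.0, -1.268]
force: [-0.5, -0.4, -0.6]
opening: 0.0354
```

Request:
jog_arm:
  plan:
    - {"hand": -1, "delta_pos": [0, 0, 0.06], "roll": 0}
    - {"hand": -1, "delta_pos": [0, 0, 0.06], "roll": 0}
    - {"hand": -1, "delta_pos": [0, 0, 0.06], "roll": 0}
    - {"hand": -1, "delta_pos": [0, 0, 0.06], "roll": 0}
    - {"hand": -1, "delta_pos": [0, 0, 0], "roll": 0}
    - {"hand": -1, "delta_pos": [0, 0, 0], "roll": 0}
    - {"hand": -1, "delta_pos": [0, 0, 0], "roll": 0}
    - {"hand": -1, "delta_pos": [0, 0, 0], "roll": 0}

```text
time: 13.65
eef_pos: [0.5963, -0.0042, 0.1138]
tcp_rot: [-3.141, -0.001, -1.268]
force: [4.7, -1.5, -5.9]
opening: 0.035
```

Request:
jog_arm:
  plan:
    - {"hand": -1, "delta_pos": [0, 0, 0.05], "roll": 0}
    - {"hand": -1, "delta_pos": [0, 0, 0.05], "roll": 0}
    - {"hand": -1, "delta_pos": [0, 0, 0.05], "roll": 0}
    - {"hand": -1, "delta_pos": [0, 0, 0.05], "roll": 0}
    - {"hand": -1, "delta_pos": [0, 0, 0], "roll": 0}
    - {"hand": -1, "delta_pos": [0, 0, 0], "roll": 0}
    - {"hand": -1, "delta_pos": [0, 0, 0], "roll": 0}
    - {"hand": -1, "delta_pos": [0, 0, 0], "roll": 0}

```text
time: 14.45
eef_pos: [0.5963, -0.0041, 0.1085]
tcp_rot: [-3.141, -0.001, -1.268]
force: [-0.8, -2.1, 7.6]
opening: 0.0351
```

```bash
python3 - <<'E'
from h import *
s=bot.get_state();print(s["time"],s["eef_pos"],s["tcp_rot"],s["force"],s["moment"])
ci,im=snap("wrist","w8");c2,i2=snap("side","s10")
print(blobs(im,(20,110,60),(35,255,255),300)[:3])
a=cv2.resize(cv2.imread('pics/s10.png')[200:270,265:345],(400,350),interpolation=2);b=cv2.resize(cv2.imread('pics/w8.png')[200:375,220:420],(400,350),interpolation=2)
cv2.imwrite('pics/c9.png',np.hstack([a,b]))
E
```

```text
14.45 [ 0.59627078 -0.00407672  0.10853037] [-3.14064831e+00 -8.89478224e-04 -1.26782523e+00] [-0.8463054  -2.14571438  7.61807908] [-0.37347207  0.04292934 -0.00826875]
[([461, 235, 56, 47, 1654], [490.7, 259.1]), ([286, 258, 73, 89, 4556], [321.5, 305.9]), ([232, 346, 17, 67, 329], [238.4, 374.8])]
```

View pics/c9.png

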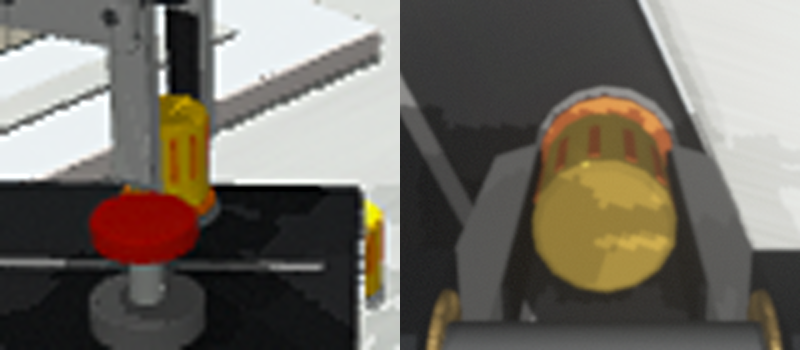

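Cap seated on the ring, unchanged in the grip (same blob in the wrist view); 7.6 N means the ring is about 3.5 mm down. Pressing on to the stop.

Request:
jog_arm:
  plan:
    - {"hand": -1, "delta_pos": [0, 0, 0.04], "roll": 0}
    - {"hand": -1, "delta_pos": [0, 0, 0.03], "roll": 0}
    - {"hand": -1, "delta_pos": [0, 0, 0.03], "roll": 0}
    - {"hand": -1, "delta_pos": [0, 0, 0], "roll": 0}
    - {"hand": -1, "delta_pos": [0, 0, 0], "roll": 0}
    - {"hand": -1, "delta_pos": [0, 0, 0], "roll": 0}
    - {"hand": -1, "delta_pos": [0, 0, 0], "roll": 0}
    - {"hand": -1, "delta_pos": [0, 0, 0], "roll": 0}

```text
time: 15.35
eef_pos: [0.5964, -0.0041, 0.1069]
tcp_rot: [-3.14, -0.001, -1.268]
force: [-4.0, -1.5, 17.7]
opening: 0.0354
```

```bash
python3 - <<'E'
from h import *
ci,im=snap("wrist","w9");snap("side","s11");print(blobs(im,(20,110,60),(35,255,255),1000));s=bot.get_state();print(s["time"],s["eef_pos"],s["tcp_rot"],s["force"],s["opening"])
E
```

```text
[([461, 236, 57, 47, 1669], [491.5, 260.0]), ([285, 258, 74, 89, 4565], [321.4, 306.0])]
15.45 [ 0.59639363 -0.00405696  0.10688857] [-3.14029870e+00 -1.17254176e-03 -1.26769584e+00] [-4.52488091 -1.75256915 15.89022453] 0.03522641920060872
```

No slip in the grip, the tool is vertical, and the 16–18 N is steady and above the spring's 10 N. The height matches the 0.107 predicted for a fully squashed ring. Handing in.

```bash
python3 -c "
from cell import bot
print(bot.hand_in())"
```

```text
the job is handed in; nothing more can be done
None
```

I pushed the pump plunger to its stop, pressed the yellow cap onto the valve stud until it clicked, and kept pressing until the sealing ring was down. I handed the job in at about 15.5 s with the gripper still pressing; no verdict was reported.

- **Pump:** the knob dropped about 24 mm in the side view. The force rose to 16 N, above the spring's 11 N, so it reached the hard stop.
- **Cap:** I took the one nearest the base, 0.55 m away (the next was 0.64 m). Before lowering it over the stud, the cap was within about 1 mm of centre in the side view.
- **Click:** I did not see it directly. The push force went to −6 N as the lip passed the balls, then rose again on the ring.
- **Final press:** steady at 16–18 N, above the ring's 10 N. The height read 0.1069 m, against 0.107 m expected with the ring fully squashed. The cap had not slipped in the grip and the tool was vertical.
- **Disagreement:** the fingertips were about 23 mm higher than the reported tool position. I found this when the first push barely moved the plunger, confirmed it in the side view and allowed for it afterwards.
- **Bystanders:** the arm kept clear of the bottle, mill and bowl, but I did not measure their final positions.

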